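# Hold the score clip open over the card's edge

### The arm

A 7-joint arm with a two-finger parallel gripper is mounted at the origin on the work surface. World frame = base frame: x ahead of the robot, y to its left, z up, the work surface at z = 0. Lengths are in m, angles in rad, forces in N, time in s.
With the tool pointing down it reaches from about 0.4 to 0.85 m from the base axis. Payload 10.4 kg.
Tool frame: the origin (TCP) lies at the very end of the fingers, on their centre line; the grasp point (between the pads) lies 19 mm behind it; z points along the fingers, y is the line along which they close (so a half turn about z gives the same grasp; the last joint's range is limited). The gripper opens to 85 mm and grips with 20 to 120 N. Pads are 22 mm wide; open, the fingers measure 114 mm over their backs; the gripper's body (76 mm by 85 mm) begins 54 mm behind the grasp point. The pads swing forward as they close: fully open they stand 13 mm farther back than shut.
Start: joints at [1.126, 0.332, -0.065, 1.46, 0.022, 1.35, -0.088], TCP at [0.256, -0.57, 0.231] pointing down, gripper open.
Joint ranges: [-2.6, 2.6], [-0.5, 2.12], [-1.47, 1.34], [0.16, 2.42], [-1.27, 4.41], [0.06, 2.06], [-2.6, 2.6]. Speed limits (rad/s): [2.22, 2.22, 2.79, 2.79, 3.14, 3.14, 3.14].

### API

Orientations are given as a unit quaternion [x, y, z, w].
In Python, from workcell import manip, vision, order gives the robot as it stands. The module is installed in compiled form; this text tells all that it offers.
- The arm moves only by the tool move_arm, never from a script. Its argument "motion" is a list of rows, each a list of 3 entries, a list of its own where there are three numbers: the shift along the tool's x, y, z scaled (see below), then the turn, a rotation vector about the tool's x, y, z scaled (see below), then the opening, from -1 (shut) to 1 (fully open). In form: [[[dx, dy, dz], [wx, wy, wz], hand], ...]. A call has 1 to 12 rows; each row shifts and turns the commanded pose from where the row before left it, along the tool's axes as they then stand; what a row does not reach is not made up. The controller multiplies each number of a shift by 0.75 m and each number of a turn by pi/4 rad. A row lasts 1/10 s, in which the tool goes at most 50 mm and 8.59 degrees, less where a joint would pass 70% of its speed; a pose out of reach is approached as far as the arm can. A call with a number of a shift or a turn outside -1 to 1 is refused whole. A call with a gripper value outside its range is refused whole. The fingers move at their own pace and stop on an object; "newtons" is the grip in N (left out, the last holds). Time passes only in rows, so rows that do not move let the fingers close. It gives the time, the measured TCP pose, the force, the opening and the grip force at its end, in the units of the state.
- manip.get_obs(): the state, without advancing time (a new reading comes with each control period).
- vision.camera(name): name is "side" or "top" or "wrist"; returns a dict with "pixels" (400x640x3 uint8, red, green, blue), "fx", "fy", "cx", "cy" (pixels), "R" (3x3) and "t" (3): a world point X has camera coordinates R X + t. Camera axes: x right, y down, z forward; pixel columns grow to the right and rows downward; lengths in m; the calibration is good to about 2 mm. A picture is of the moment at which its call begins. There is no depth.
- order.hand_in(): hands the job in; it is judged then, once.
The state is a dict: "clock": time; "joint_pos": joint angles; "joint_velocities": joint speeds; "tau": joint torques, N m; "position": TCP position; "ee_rot": TCP orientation; "ft_force": force on the tool from outside, world axes, zero at the start; "torque": the same for the moment, N m; "grip_width": opening from 0.0 (shut) to 1.0 (fully open); "grasp_force": force on a finger pad.
Only numpy, scipy, OpenCV 4.12 (cv2) and the standard library are available. Lean on these libraries where they do the work, as an engineer would, in place of code of your own. Each camera call takes 0.05 s, during which the arm holds its last target. There are 200 camera calls.

### The job

Take the red spring clip off the wall of the wooden scoring caddy and bring it to the score card that stands in its wooden foot. Squeeze its handles home so that the jaws gape wide, and hold it over the middle of the card's top edge with one jaw hanging down past the edge on each side and neither jaw touching the card, ready for a fresh score sheet to be slid in. Finish while holding the clip open like that in the gripper (do not let it close and do not put it down), and leave the blue clip, the caddy, the card and everything else on the table where they are.

Things in the scene. Friction and masses are not known exactly. Their poses are not given: they have to be found in the camera images.
- clip: Red spring clip, 58 g, two halves on a pivot with a steel coil (coil to 6 mm below origin). Origin: middle of the pivot axis; z up along the handles, y along the pivot, x the way handles and jaws part. Starts clamped upright on the caddy's front wall, origin 20 mm above the wall's edge. Handles: plates 30 mm wide (y), 3 mm thick, tips 46 mm above origin (50 when squeezed), 47 mm over their tips.
- clip_front (a joint): Turn of the clip's front half (-x side) about the pivot, rad: 0 clamped on a 5 mm wall, -0.05 shut, 0.32 spread to its stop, handles squeezed home: then upright, parallel, 16 mm over their outer faces. Squeezing takes 5 N at first, 10 N when home; a grip of 20 to 40 N holds it firmly at the stop. The spring always closes it.
- clip_back (a joint): The same for the back half (+x side): 0 clamped on a 5 mm wall, 0.32 spread to the stop. With both halves at the stop the lips stand about 25 mm apart. While the handles are being squeezed on the caddy wall the clip slips 5 to 10 mm down between the fingers and the wall, so look at it again before placing it.
- clip_lip_front (a point): Middle of the gripping face of the front lip (clip's -x side), 32 mm below the pivot. The lips are black, 42 mm wide (y), 8 mm high, 4 mm thick, and end 36 mm below the pivot.
- clip_lip_back (a point): Middle of the gripping face of the back lip (clip's +x side), 32 mm below the pivot when clamped.
- blue_clip: A second clip of the same make in blue, clamped on the same caddy wall; it stays there. Same frame as the red one.
- caddy: Wooden box 120 (x) x 200 (y) x 65 mm high, 5 mm walls, loose, about 0.95 kg. Origin: centre of its underside. Both clips sit square on its front wall (long wall on the -x side, mid-thickness at x = -57.5 mm), 35 to 60 mm either side of the middle, red and blue either way round. Chalk and pencils (up to 117 mm high) stand in its rear half, x above 10 mm.
- card_stand: Score card in its foot, loose, about 0.8 kg: walnut foot 77 (x) x 190 (y) x 24 mm high, and upright in its slot a stiff ruled card 5 mm thick (x), 165 mm wide (y), top edge 150 mm above the table. Origin: centre of the foot's underside; x square to the card, y along its edge. Caddy and card stand may be either way round, left or right.
- card_edge (a point): Middle of the card's top edge (150 mm above the table), axes as the card stand's.
- chalk_blue: Loose cube of blue cue chalk, 22 mm; origin at the centre of its underside.
- chalk_green: Loose cube of green cue chalk, 22 mm; origin at the centre of its underside.
- mug: White mug, 80 mm across, 92 mm high, handle at its +y side; origin at the centre of its underside.
- dart_case: Flat black dart case 85 x 165 x 26 mm; origin at the centre of its underside.
- table_brush: Wooden table brush with dark bristles, 42 x 200 x 43 mm; origin at the centre of its underside.
- water_bottle: Green glass water bottle, 64 mm across, 190 mm high; origin at the centre of its underside.
There are look-alikes about, which are no part of the job. What is shaped like the card_stand but yellow is not meant. There is more than one size of the clip; the one meant has the size given above.

How it is judged:
By the outcome, as a careful person would: the job done as asked, in the order asked, and still so for the second after the job is handed in, while the arm keeps its last pose, push and grip.
It also fails if it takes over 34 s, if anything falls off the work surface, if the arm or the gripper's body presses on something with over 40 N, if the wrist force passes 120 N, or if a joint passes its speed limit or range.

## Working session

There is one attempt and no reset: what is moved stays moved. The work goes in short steps, Python scripts to look and compute and a tool call to move; the robot and the scene stay as the last step left them, time stands still between calls to the robot, and variables do not carry over. Pictures are saved under pics/ and viewed, at most 10 in all, crops included, and the job is handed in when it is done.

Besides the shell and the picture viewer there is one more tool, called after "Request:" by a JSON object that holds its "api" and its "payload". move_arm: Moves the arm, as the interface text tells. Its arguments: {"type":"object","properties":{"motion":{"type":"array"},"newtons":{"type":"number"}},"required":["motion"]}

```bash
mkdir -p pics
cat > h.py <<'E'
import numpy as np, cv2, json
from workcell import manip, vision, order
def snap(n,f):
    c=vision.camera(n); cv2.imwrite(f'pics/{f}.png',c['pixels'][:,:,::-1]); 
    np.savez(f'pics/{f}.npz',**{k:np.array(v) for k,v in c.items()}); return c
def load(f): return np.load(f'pics/{f}.npz')
def ray(c,u,v):
    R=np.array(c['R']);o=-R.T@c['t']; d=R.T@np.array([(u-c['cx'])/c['fx'],(v-c['cy'])/c['fy'],1]); return o,d
def atz(c,u,v,z):
    o,d=ray(c,u,v); return o+d*(z-o[2])/d[2]
def proj(c,X):
    p=np.array(c['R'])@np.array(X)+c['t']; return [c['fx']*p[0]/p[2]+c['cx'],c['fy']*p[1]/p[2]+c['cy']]
def tri(cs):
    A=[];b=[]
    for c,u,v in cs:
        o,d=ray(c,u,v);d/=np.linalg.norm(d);P=np.eye(3)-np.outer(d,d);A.append(P);b.append(P@o)
    return np.linalg.lstsq(np.vstack(A),np.hstack(b),rcond=None)[0]
def crop(f,x,y,w,h,s,out):
    i=cv2.imread(f'pics/{f}.png')[y:y+h,x:x+w]; cv2.imwrite(f'pics/{out}.png',cv2.resize(i,None,fx=s,fy=s,interpolation=cv2.INTER_CUBIC))
E
python3 - <<'E'
from h import *
o=manip.get_obs()
print({k:np.round(v,3).tolist() for k,v in o.items()})
for n in('side','top'):
    c=snap(n,n+'0'); print(n,np.round(-np.array(c['R']).T@c['t'],3),c['fx'])
E
cd pics; python3 -c "
import cv2,numpy as np
"
```

```text
{'clock': 0.0, 'joint_pos': [1.126, 0.333, -0.065, 1.461, 0.022, 1.35, -0.089], 'joint_velocities': [-0.001, -0.0, 0.0, 0.001, -0.0, 0.0, -0.002], 'tau': [-0.0, -62.546, 0.049, -39.16, 0.016, 0.01, 0.0], 'position': [0.256, -0.57, 0.23], 'ee_rot': [0.978, 0.209, -0.0, -0.001], 'ft_force': [-0.23, -0.182, 0.268], 'torque': [-0.004, -0.006, 0.016], 'grasp_force': 0.0, 'grip_width': 1.002}
side [0.093 0.933 0.862] 375.3152836785289
top [0.315 0.047 1.336] 454.0733106963722
```

View pics/top0.png

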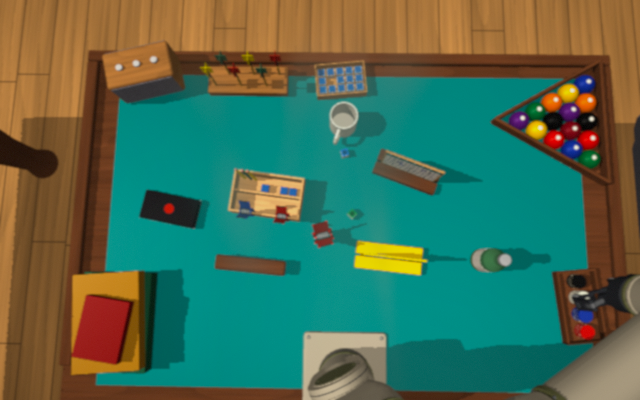

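View pics/side0.png

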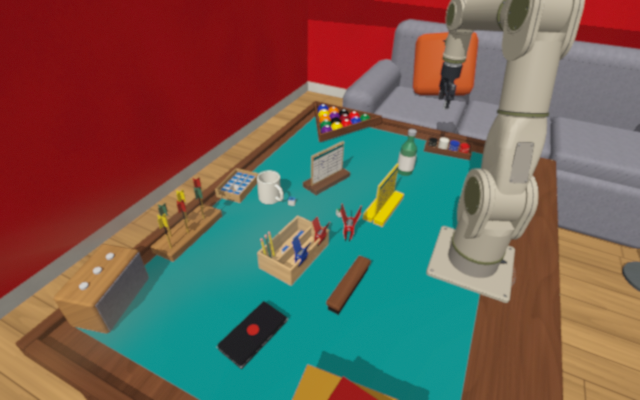

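Possible red clips in the top view: one on the caddy wall at (282,213), a larger free-standing one at (321,234), and the blue one at (244,209). For the card stand, the walnut one is at (408,170) and the yellow one at (390,258). I choose the red clip on the caddy and the walnut stand, and check both in a close crop.

Run:
```python
from h import *
crop('top0',215,135,240,120,3.3,'ct')
crop('side0',245,130,150,160,3.7,'cs')
```

```text
(no output)
```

View pics/ct.png

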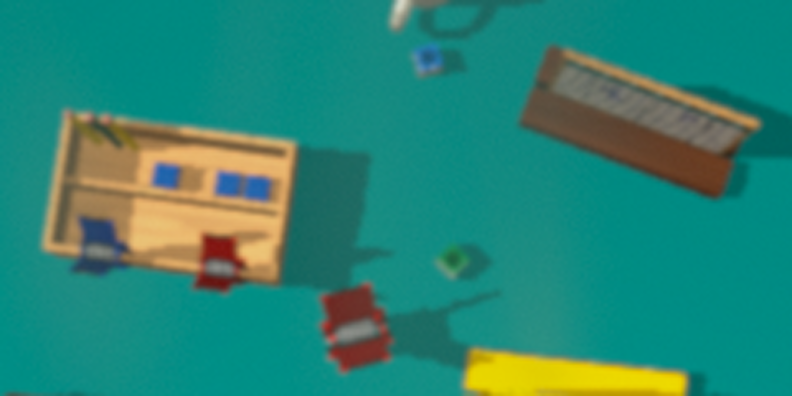

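View pics/cs.png

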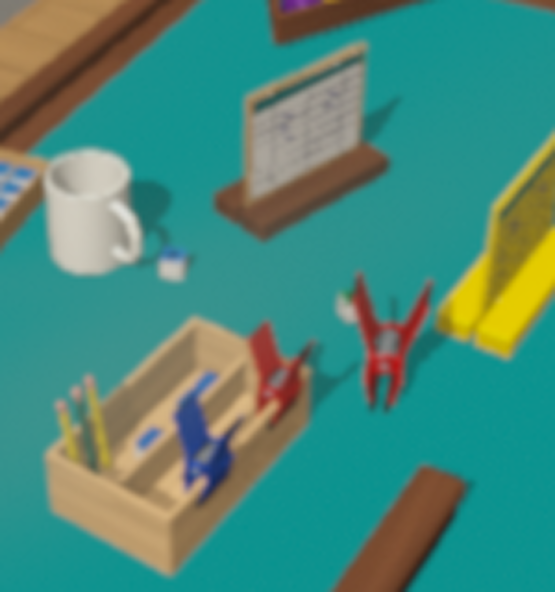

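Both crops agree. The smaller red clip is on the caddy's near wall, with its coil at about (282,216) in the top image. The bigger red clip stands loose on the table. The walnut stand is at the upper right. Next I fit the poses.

```bash
cat > fit.py <<'E'
from h import *
from scipy.optimize import least_squares
T=load('top0');S=load('side0')
t=lambda x,y:(T,215+x/3.3,135+y/3.3)
s=lambda x,y:(S,245+x/3.7,130+y/3.7)
def fit(pts,ob,x0,n=3):
    def w(p,q):
        c,si=np.cos(p[2]),np.sin(p[2]);return [p[0]+c*q[0]-si*q[1],p[1]+si*q[0]+c*q[1],q[2]]
    f=lambda p:np.concatenate([np.array(proj(o[0],w(p,q)))-o[1:] for q,o in zip(pts,ob)])
    r=least_squares(f,x0,loss='soft_l1'); return r.x,np.round(r.fun,1).reshape(-1,2).tolist() if len(r.fun) else 0
# caddy
C=[[.06,.1,.065],[.06,-.1,.065],[-.06,-.1,.065],[-.06,.1,.065]]
p,r=fit(C*2,[t(65,110),t(297,143),t(280,283),t(43,250),s(47,458),s(197,320),s(310,372),s(172,515)],[.5,.1,0]);print('caddy',p.round(4),r)
E_=[[0,.0825,.15],[0,-.0825,.15]]
q,r=fit(E_*2,[t(562,50),t(758,124),s(246,93),s(366,43)],[.6,-.2,-.3]);print('card',q.round(4),r)
c=atz(*t(220,267),.088)
d=p[:2]-c[:2]; y=-(d@[-np.sin(p[2]),np.cos(p[2])]); x=-(d@[np.cos(p[2]),np.sin(p[2])]);print('clip local',x,y,c)
E
python3 fit.py
```

```text
caddy [ 0.4963  0.2264 -0.1215] [[0.5, 1.2], [-0.5, 0.4], [-1.4, -0.3], [0.3, 0.1], [-0.1, -1.4], [-0.5, -1.3], [0.3, -1.1], [-0.3, 0.9]]
card [ 0.5783 -0.179  -0.3689] [[0.9, 0.2], [-0.2, 0.4], [-0.3, 1.0], [-0.8, -0.3]]
clip local -0.055684238912362516 -0.05416096328870447 [0.4344441  0.17935366 0.088     ]
```

Request:
{"api": "move_arm", "payload": {"motion": [[[0,0,-0.015],[0,0,-0.164],1],[[0,0,-0.015],[0,0,-0.164],1],[[0,0,-0.015],[0,0,-0.164],1],[[0,0,-0.015],[0,0,-0.164],1],[[0,0,-0.015],[0,0,-0.164],1],[[0,0,-0.015],[0,0,-0.164],1],[[0,0,-0.015],[0,0,-0.164],1],[[0,0,-0.015],[0,0,-0.164],1],[[0,0,0],[0,0,0],1]]}}

```text
clock: 1.0
position: [0.256, -0.5706, 0.3225]
ee_rot: [0.747, 0.665, -0.0, 0.001]
ft_force: [-0.1, -0.4, 0.2]
grip_width: 0.999
grasp_force: 0.0
```

```bash
cat >> h.py <<'E'
from scipy.spatial.transform import Rotation as Ro
def to(pos,yaw,q=None):
    "scaled tool-frame shift & turn to pose with tool y along yaw, pointing down"
    o=manip.get_obs(); R=Ro.from_quat(o['ee_rot']).as_matrix()
    y=np.array([np.cos(yaw),np.sin(yaw),0]);z=np.array([0,0,-1.]);G=np.c_[np.cross(y,z),y,z]
    d=R.T@(np.array(pos)-o['position']); w=Ro.from_matrix(R.T@G).as_rotvec()
    print('clock',round(o['clock'],2),'pos',np.round(o['position'],4),'q',np.round(o['joint_pos'],2),'F',np.round(o['ft_force'],1),'w',round(o['grip_width'],3),'g',round(o['grasp_force'],1))
    print('mm',(d*1e3).round(1),'scaled',(d/.75).round(4),'turn',(w/(np.pi/4)).round(4))
E
python3 - <<'E'
from h import *
to([.50,-.20,.32],-.1215); to([.433,.180,.28],-.1215)
E
```

```text
clock 1.0 pos [ 0.256  -0.5706  0.3225] q [ 1.22  0.31 -0.19  1.3   0.06  1.53  0.92] F [-0.1 -0.4  0.2] w 0.999 g 0.0
mm [396.5 199.2   2.1] scaled [0.5286 0.2656 0.0028] turn [0.0014 0.0019 0.0062]
clock 1.0 pos [ 0.256  -0.5706  0.3225] q [ 1.22  0.31 -0.19  1.3   0.06  1.53  0.92] F [-0.1 -0.4  0.2] w 0.999 g 0.0
mm [766.1  88.4  41.5] scaled [1.0215 0.1179 0.0553] turn [0.0014 0.0019 0.0062]
```

Request:
{"api": "move_arm", "payload": {"motion": [[[0.048,0.024,0],[0,0,0],1],[[0.048,0.024,0],[0,0,0],1],[[0.048,0.024,0],[0,0,0],1],[[0.048,0.024,0],[0,0,0],1],[[0.048,0.024,0],[0,0,0],1],[[0.048,0.024,0],[0,0,0],1],[[0.048,0.024,0],[0,0,0],1],[[0.048,0.024,0],[0,0,0],1],[[0.048,0.024,0],[0,0,0],1],[[0.048,0.024,0],[0,0,0],1],[[0.048,0.024,0],[0,0,0],1]]}}

```text
clock: 2.1
position: [0.4997, -0.1989, 0.3205]
ee_rot: [0.749, 0.662, -0.0, -0.0]
ft_force: [0.3, -0.5, -0.3]
grip_width: 0.995
grasp_force: 0.0
```

Request:
{"api": "move_arm", "payload": {"motion": [[[0.045,-0.0135,0.005],[0,0,0],1],[[0.045,-0.0135,0.005],[0,0,0],1],[[0.045,-0.0135,0.005],[0,0,0],1],[[0.045,-0.0135,0.005],[0,0,0],1],[[0.045,-0.0135,0.005],[0,0,0],1],[[0.045,-0.0135,0.005],[0,0,0],1],[[0.045,-0.0135,0.005],[0,0,0],1],[[0.045,-0.0135,0.005],[0,0,0],1],[[0.045,-0.0135,0.005],[0,0,0],1],[[0.045,-0.0135,0.005],[0,0,0],1],[[0.045,-0.0135,0.005],[0,0,0],1],[[0,0,0],[0,0,0],1]]}}

```text
clock: 3.3
position: [0.4306, 0.1859, 0.2792]
ee_rot: [0.747, 0.665, -0.0, -0.001]
ft_force: [0.0, -0.1, -0.3]
grip_width: 1.002
grasp_force: 0.0
```

Run:
```python
from h import *
c=snap('wrist','w1'); to([.433,.180,.101],-.1215)
print('wrist proj pivot',proj(c,[.433,.180,.085]),'tips z131',proj(c,[.433,.180,.131]))
```

```text
clock 3.35 pos [0.4315 0.1833 0.2793] q [ 0.41  0.01 -0.89  1.74  0.    1.4  -0.6 ] F [ 0.2 -1.2 -0.8] w 0.998 g 0.0
mm [ -3.2   2.1 178.3] scaled [-0.0042  0.0028  0.2377] turn [-0.0014 -0.0001  0.0047]
wrist proj pivot [np.float64(321.38826470118215), np.float64(189.43442576670088)] tips z131 [np.float64(321.6912737376121), np.float64(199.43854885720418)]
```

View pics/w1.png

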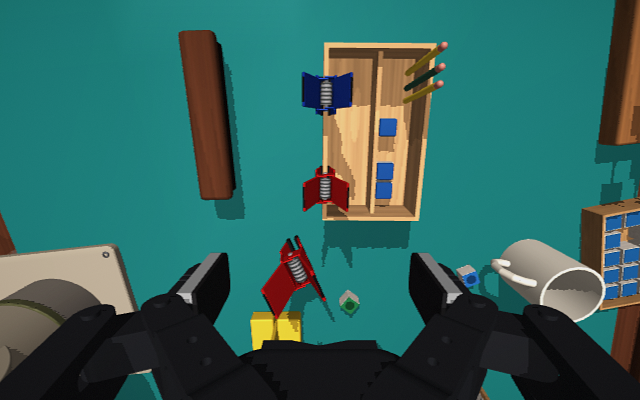

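The wrist view shows the clamped red clip, with its coil at about (325,184) and its handle tips at columns 303 and 350. The blue clip is at (326,92), and the big loose clip is at (295,270).

Run:
```python
from h import *
c=load('w1')
print('coil',atz(c,325,184,.088)); a=atz(c,303.5,190,.131);b=atz(c,349.5,192,.131);print(a,b,np.linalg.norm(a-b),(a+b)/2)
g=atz(c,325,47,.065);h=atz(c,325,217,.065);print('wall dir',g,h)
for p in ([323,42],[438,48],[421,220],[323,218]): print(atz(c,*p,.065))
crop('w1',285,150,90,80,8,'w1c')
```

```text
coil [0.43780634 0.18642133 0.088     ]
[0.41624005 0.19161621 0.131     ] [0.46117368 0.18439305 0.131     ] 0.04551049218710126 [0.43870686 0.18800463 0.131     ]
wall dir [0.4540896  0.33032228 0.065     ] [0.43313803 0.14027288 0.065     ]
[0.45249807 0.33537349 0.065     ]
[0.5743636  0.31539823 0.065     ]
[0.55144444 0.12268892 0.065     ]
[0.43052503 0.1392612  0.065     ]
```

View pics/w1c.png

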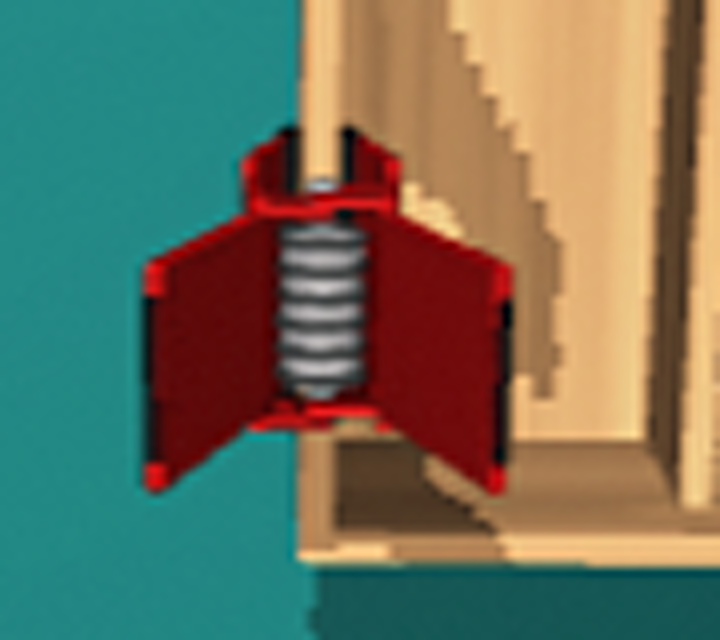

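Run:
```python
from h import *
to([.4355,.1805,.097],-.118)
```

```text
clock 3.35 pos [0.4315 0.1833 0.2793] q [ 0.41  0.01 -0.89  1.74  0.    1.4  -0.6 ] F [ 0.2 -1.2 -0.8] w 0.998 g 0.0
mm [ -2.4   4.5 182.3] scaled [-0.0032  0.006   0.243 ] turn [-0.0014 -0.0001  0.0002]
```

Request:
{"api": "move_arm", "payload": {"motion": [[[0,0,0.025],[0,0,0],1],[[0,0,0.025],[0,0,0],1],[[0,0,0.025],[0,0,0],1],[[0,0,0.025],[0,0,0],1],[[0,0,0.025],[0,0,0],1],[[0,0,0],[0,0,0],1],[[0,0,0],[0,0,0],1]]}}

```text
clock: 4.05
position: [0.4328, 0.1807, 0.1864]
ee_rot: [0.749, 0.663, -0.0, -0.0]
ft_force: [0.4, 0.7, 0.4]
grip_width: 1.003
grasp_force: 0.0
```

Run:
```python
from h import *
to([.4355,.1805,.097],-.118)
c=snap('wrist','w2')
p=c['pixels'].astype(int); m=(p[...,0]>90)&(p[...,1]<45)&(p[...,2]<45); m=m.astype(np.uint8)
n,l,s,ce=cv2.connectedComponentsWithStats(m)
print([(x.tolist(),np.round(q)) for x,q in zip(s[1:],ce[1:]) if x[4]>100])
print(proj(c,[.4355,.1805,.131]))
```

```text
clock 4.05 pos [0.4328 0.1807 0.1864] q [ 0.39  0.09 -0.9   1.88  0.08  1.21 -0.66] F [0.4 0.7 0.4] w 1.003 g 0.0
mm [ 0.2  2.8 89.4] scaled [0.0002 0.0037 0.1192] turn [-0.0008  0.0003 -0.0038]
[([292, 176, 66, 66, 1937], array([325., 211.])), ([238, 264, 75, 89, 2279], array([274., 314.]))]
[np.float64(322.1698223582042), np.float64(224.52622730455272)]
```

Request:
{"api": "move_arm", "payload": {"motion": [[[0,0.0056,0.02],[0,0,0],1],[[0,0,0.02],[0,0,0],1],[[0,0,0.02],[0,0,0],1],[[0,0,0.02],[0,0,0],1],[[0,0,0.02],[0,0,0],1],[[0,0,0.02],[0,0,0],1],[[0,0,0],[0,0,0],1],[[0,0,0],[0,0,0],1],[[0,0,0],[0,0,0],1]]}}

```text
clock: 5.0
position: [0.4373, 0.1812, 0.0969]
ee_rot: [0.748, 0.664, 0.0, 0.0]
ft_force: [0.3, 0.7, 0.4]
grip_width: 0.998
grasp_force: 0.0
```

Run:
```python
from h import *
to([.437,.1805,.097],-.118)
c=snap('wrist','w3')
crop('w3',120,120,400,280,2,'w3c')
```

```text
clock 5.0 pos [0.4373 0.1812 0.0969] q [ 0.33  0.23 -0.88  1.97  0.21  1.03 -0.77] F [0.3 0.7 0.4] w 0.998 g 0.0
mm [-0.7 -0.2 -0.1] scaled [-0.001  -0.0002 -0.0001] turn [ 0.0012 -0.0006 -0.0005]
```

View pics/w3c.png

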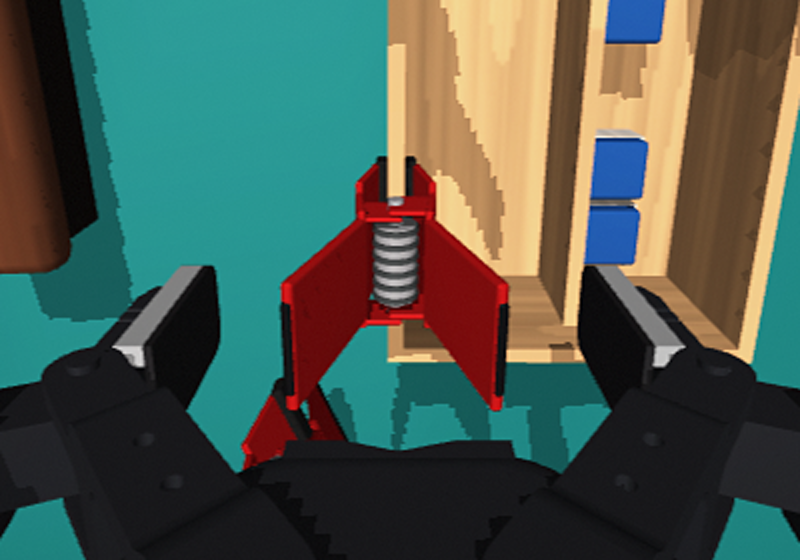

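The clip is centred between the fingers: fingers at columns 218 and 580, clip at 282–508 in the crop. I still need to check the offset along the pad width.

Run:
```python
from h import *
c=load('w3'); P=[.4373,.1812]
print(proj(c,P+[.129]),'tip 317.5,291'); print(proj(c,P+[.088]),'coil 318,251')
print(atz(c,317.5,291,.129),atz(c,318,251,.088))
```

```text
[np.float64(317.79108126886956), np.float64(294.6019055189127)] tip 317.5,291
[np.float64(318.00336773830827), np.float64(252.94297605651096)] coil 318,251
[0.43738021 0.1828822  0.129     ] [0.43743413 0.18233956 0.088     ]
```

Request:
{"api": "move_arm", "payload": {"motion": [[[-0.001,-0.001,0],[0,0,0],0.2],[[0,0,0],[0,0,0],0],[[0,0,0],[0,0,0],-0.2],[[0,0,0],[0,0,0],-0.4],[[0,0,0],[0,0,0],-0.6],[[0,0,0],[0,0,0],-0.8],[[0,0,0],[0,0,0],-1],[[0,0,0],[0,0,0],-1],[[0,0,0],[0,0,0],-1],[[0,0,0],[0,0,0],-1],[[0,0,0],[0,0,0],-1],[[0,0,0],[0,0,0],-1]], "newtons": 32}}

```text
clock: 6.25
position: [0.436, 0.1802, 0.0963]
ee_rot: [0.748, 0.664, 0.0, 0.0]
ft_force: [0.5, 0.3, -0.2]
grip_width: 0.169
grasp_force: 34.2
```

Run:
```python
from h import *
to([.437,.1805,.097],-.118)
c=snap('wrist','w4');snap('side','s4')
a=cv2.imread('pics/w4.png')[150:350,220:420]; b=cv2.imread('pics/s4.png')[170:250,280:360]
cv2.imwrite('pics/m4.png',np.hstack([cv2.resize(a,(400,400)),cv2.resize(b,(400,400),interpolation=cv2.INTER_CUBIC)]))
```

```text
clock 6.25 pos [0.436  0.1802 0.0963] q [ 0.33  0.23 -0.88  1.97  0.21  1.03 -0.77] F [ 0.5  0.3 -0.2] w 0.169 g 34.2
mm [ 0.4  0.9 -0.7] scaled [ 0.0005  0.0013 -0.0009] turn [ 0.0001  0.     -0.0007]
```

View pics/m4.png

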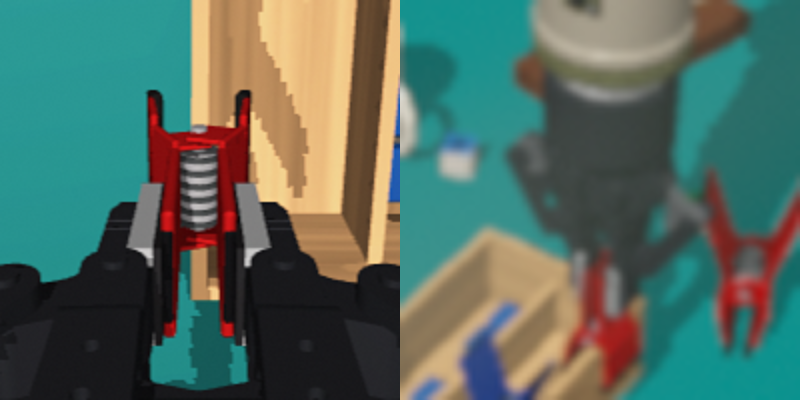

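The handles are squeezed home: 14.4 mm opening at 34 N, with the jaws astride the wall. I lift straight up.

Request:
{"api": "move_arm", "payload": {"motion": [[[0,0,-0.01],[0,0,0],-1],[[0,0,-0.02],[0,0,0],-1],[[0,0,-0.03],[0,0,0],-1],[[0,0,-0.03],[0,0,0],-1],[[0,0,-0.03],[0,0,0],-1],[[0,0,-0.03],[0,0,0],-1],[[0,0,-0.03],[0,0,0],-1],[[0,0,-0.03],[0,0,0],-1],[[0,0,0],[0,0,0],-1],[[0,0,0],[0,0,0],-1]], "newtons": 35}}

```text
clock: 7.35
position: [0.4361, 0.1805, 0.2547]
ee_rot: [0.748, 0.664, 0.001, 0.001]
ft_force: [-0.1, -0.4, -1.1]
grip_width: 0.176
grasp_force: 34.2
```

Run:
```python
from h import *
to([.5783,-.179,.25],-.3689)
c=snap('wrist','w5');d=snap('side','s5')
o=manip.get_obs();p=o['position']
u,v=map(int,proj(d,p)); print('tcp in side',proj(d,p),'wrist',proj(c,p))
for dz in(0,-.01,-.02,-.03,-.04): print(dz,np.round(proj(d,p+[0,0,dz]),1))
a=cv2.imread('pics/w5.png')[150:350,220:420]; b=cv2.imread('pics/s5.png')[v-40:v+40,u-40:u+40]; print(u-40,v-40)
cv2.imwrite('pics/m5.png',np.hstack([cv2.resize(a,(400,400)),cv2.resize(b,(400,400),interpolation=cv2.INTER_CUBIC)]))
```

```text
clock 7.35 pos [0.4361 0.1805 0.2547] q [ 0.41  0.03 -0.9   1.77  0.03  1.35 -0.61] F [-0.1 -0.4 -1.1] w 0.176 g 34.2
mm [-340.2  183.6    5. ] scaled [-0.4536  0.2448  0.0067] turn [ 0.0022 -0.0004  0.3191]
tcp in side [np.float64(321.2488175918186), np.float64(187.50521788085805)] wrist [np.float64(317.0636970103688), np.float64(259.8594277069506)]
0 [321.2 187.5]
-0.01 [321.1 190.4]
-0.02 [321.  193.3]
-0.03 [321.  196.2]
-0.04 [320.9 199. ]
281 147
```

View pics/m5.png

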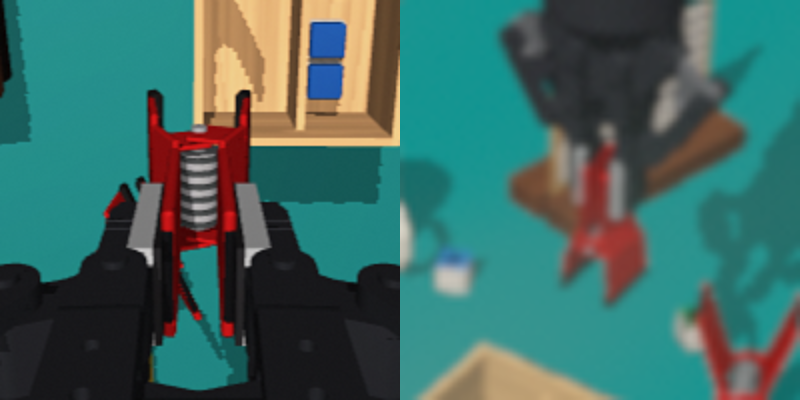

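Run:
```python
from h import *
from scipy.optimize import least_squares
c=load('w5');d=load('s5');p=np.array([.4361,.1805,.2547]);psi=-.118
ex=np.array([np.cos(psi),np.sin(psi),0]);ey=np.array([-np.sin(psi),np.cos(psi),0]);ez=np.array([0,0,1.])
W=lambda q,x,y,z:p+q[0]*ex+q[1]*ey+q[2]*ez+x*ex+y*ey+z*ez
def f(q):
    r=[]
    A=lambda cam,X,u,v,s=1:r.extend([s*(a-b) for a,b in zip(proj(cam,X),(u,v)) if b is not None])
    A(c,W(q,0,0,.003),319,243.5); A(c,W(q,0,-.015,.05),318.5,317.5)
    A(c,W(q,0,.021,-.029),319,196.5)
    A(d,W(q,0,.021,-.036),317.8,205.2,2)
    return r
r=least_squares(f,[0,0,-.02]);print(r.x.round(4),np.round(r.fun,1))
for h in(-.012,-.016,-.02,-.024):
  q=[0,0,h];print(h,np.round(f(q),1))
```

```text
[ 0.0004  0.0013 -0.0206] [-0.4  0.9  0.2  1.5 -0.4 -1.  -3.4  4.4]
-0.012 [-1.1  9.3 -0.8 17.5 -1.1  4.2 -2.6 -0.8]
-0.016 [-1.1  6.3 -0.8 11.  -1.   2.6 -2.6  1.5]
-0.02 [-1.1  3.4 -0.7  4.9 -1.   1.1 -2.7  3.7]
-0.024 [-1.1  0.7 -0.7 -0.8 -1.  -0.4 -2.7  5.9]
```

Request:
{"api": "move_arm", "payload": {"motion": [[[0,0,0],[0,0,0.08],-1],[[0,0,0],[0,0,0.12],-1],[[0,0,0],[0,0,0.119],-1]]}}

```text
clock: 7.75
position: [0.4355, 0.1801, 0.253]
ee_rot: [0.826, 0.564, -0.001, -0.0]
ft_force: [-0.0, 0.4, 0.2]
grip_width: 0.175
grasp_force: 34.2
```

Request:
{"api": "move_arm", "payload": {"motion": [[[-0.019,0.0175,0],[0,0,0],-1],[[-0.038,0.035,0],[0,0,0],-1],[[-0.038,0.035,0],[0,0,0],-1],[[-0.038,0.035,0],[0,0,0],-1],[[-0.038,0.035,0],[0,0,0],-1],[[-0.038,0.035,0],[0,0,0],-1],[[-0.038,0.035,0],[0,0,0],-1],[[-0.038,0.035,0],[0,0,0],-1],[[-0.038,0.035,0],[0,0,0],-1],[[-0.038,0.035,0],[0,0,0],-1],[[-0.019,0.0175,0],[0,0,0],-1],[[0,0,0],[0,0,0],-1]]}}

```text
clock: 8.95
position: [0.5776, -0.1837, 0.2519]
ee_rot: [0.826, 0.564, -0.001, -0.001]
ft_force: [-0.4, -0.7, -1.1]
grip_width: 0.171
grasp_force: 34.2
```

Request:
{"api": "move_arm", "payload": {"motion": [[[0,0,0],[0,0,0],-1],[[0,0,0],[0,0,0],-1],[[0,0,0],[0,0,0],-1]]}}

```text
clock: 9.25
position: [0.5779, -0.1789, 0.254]
ee_rot: [0.824, 0.566, 0.0, 0.0]
ft_force: [-0.4, 0.1, -1.1]
grip_width: 0.173
grasp_force: 34.2
```

Run:
```python
from h import *
c=snap('wrist','w6');d=snap('side','s6')
to([.5778,-.1802,.187],-.3689)
print('est ends',[np.round(proj(c,[.5783-s*.0825*np.sin(-.3689),-.179+s*.0825*np.cos(-.3689),.15])) for s in(1,-1)])
print('side tcp',proj(d,manip.get_obs()['position']))
a=cv2.imread('pics/w6.png')[:,120:520]; u,v=323,175
b=cv2.imread('pics/s6.png')[110:210,270:370]
cv2.imwrite('pics/m6.png',np.hstack([a,cv2.resize(b,(400,400),interpolation=cv2.INTER_CUBIC)]))
```

```text
clock 9.35 pos [ 0.5779 -0.1794  0.2541] q [ 0.7   0.34 -0.6   1.46  0.19  1.41 -0.28] F [ 1.  -0.7 -0.6] w 0.175 g 34.2
mm [-0.8  0.1 67.1] scaled [-0.001   0.0002  0.0894] turn [0.0005 0.0003 0.0013]
est ends [array([319., 103.]), array([319., 292.])]
side tcp [np.float64(328.9047906797353), np.float64(122.95812098859041)]
```

View pics/m6.png

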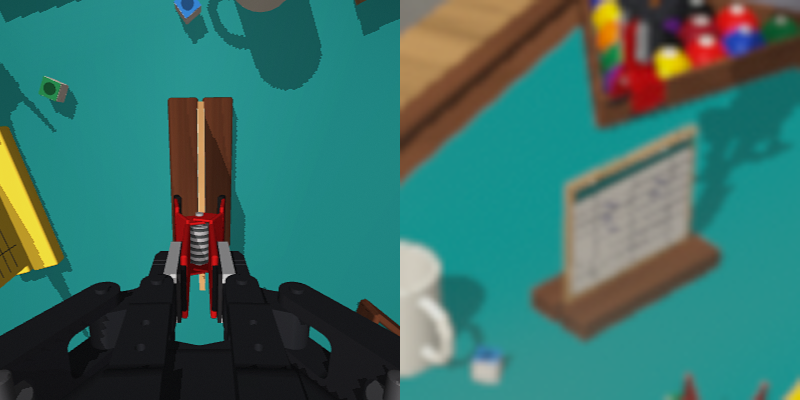

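The wrist view shows the card edge centred at about column 321, rows 101–291, with the clip jaws symmetric around it. A 1.5 mm correction along tool y is enough, then I descend.

Request:
{"api": "move_arm", "payload": {"motion": [[[0,0.002,0],[0,0,0],-1],[[0,0,0.01],[0,0,0],-1],[[0,0,0.015],[0,0,0],-1],[[0,0,0.015],[0,0,0],-1],[[0,0,0.015],[0,0,0],-1],[[0,0,0.015],[0,0,0],-1],[[0,0,0.01],[0,0,0],-1],[[0,0,0.009],[0,0,0],-1],[[0,0,0],[0,0,0],-1],[[0,0,0],[0,0,0],-1],[[0,0,0],[0,0,0],-1],[[0,0,0],[0,0,0],-1]]}}

```text
clock: 10.55
position: [0.5796, -0.1809, 0.1876]
ee_rot: [0.825, 0.565, 0.0, 0.0]
ft_force: [-0.3, 0.8, -0.5]
grip_width: 0.167
grasp_force: 34.2
```

Run:
```python
from h import *
to([.5792,-.1797,.187],-.3689)
c=snap('wrist','w7');d=snap('side','s7')
p=c['pixels'].astype(int)
# columns of features across rows just beyond the clip (card tan, jaws red, foot)
m=lambda q:('R' if q[0]>90 and q[1]<50 else 'k' if q.max()<35 else 'C' if q[0]>170 and q[1]>110 else 'w' if q[0]>q[2]+20 else 't')
for v in range(150,235,5): print(v,''.join(m(p[v,u]) for u in range(270,372,1)))
g=p; ys=[v for v in range(20,400) if any(m(p[v,u])=='C' for u in range(315,328))];print(min(ys),max(ys))
b=d['pixels'].astype(int); r=(b[...,0]>90)&(b[...,1]<50)&(b[...,2]<60); r=r[90:220,300:370]
yy,xx=np.nonzero(r);print('side red',xx.min()+300,xx.max()+300,yy.min()+90,yy.max()+90)
for v in range(135,185,2): print(v,''.join(m(b[v,u]) for u in range(305,360)))
x=manip.get_obs()['position'];print([np.round(proj(d,x+np.array([0,0,z])),1) for z in(0,-.02,-.056)],np.round(proj(d,[.58,-.179,.15]),1))
```

```text
clock 10.55 pos [ 0.5796 -0.1809  0.1876] q [ 0.69  0.38 -0.59  1.55  0.22  1.28 -0.3 ] F [-0.3  0.8 -0.5] w 0.167 g 34.2
mm [ 0.9 -0.8  0.6] scaled [ 0.0013 -0.0011  0.0008] turn [ 0.0011  0.0001 -0.0003]
150 tttttttttttwwwwwwwwwwwwRRRRwwRwwwwwwwRwwRwtCCCCCCCCCwwwwwwwwwwwwwwwwwwwwwwwwwwwwwRRRwwtttttttttttttttt
155 tttttttttttwRwwwwwwwwwwRwRRwwRwwRwwwwwRwRwwCCCCCCCCCwwwwwwwwwwwwwwwwwwwwwwwwwwwRwRwRwwtttttttttttttttt
160 ttttttttttttwwwwwwwwwwwRRRRwRRwwRwwwwwwwwRwCCCCCCCCCwwwwwwwwwwwwwwwwwwwwwwwwwwwwwwwRwwtttttttttttttttt
165 ttttttttttttwwwwwwwwwwRRRRRRwwwwwwwwwwwwRRwCCCCCCCCCwwwwwwwwwwwwwwwwwwwwwwwwwwwwwwwRwttttttttttttttttt
170 ttttttttttttwwwwwwwwwwwwwwRRwRwwRRwwwwwwwwwCCCCCCCCCwwwwwwwwwwwwwwwwwwwwwwwwwwwwwwwwwttttttttttttttttt
175 ttttttttttttwRwwwwwwwwwwwwRRRRRwRRwwwwwwwwwCCCCCCCCCwwwwwwwwwwwwwwwwwwwwwwwwwwwwwwwwwttttttttttttttttt
180 ttttttttttttwRwwwwwwwwwwwwwRRwRRRwRwwwwRwwwwCCCCCCCCwtwwwwwwwwwwwwwwwwwwwwwwwwwwwwwwwttttttttttttttttt
185 tttttttttttttwwwwwwwwwwRRwwRwwwwwwRwwwwRwwwwCCCCCCCCwtwwwwwwwwwwwwwwwwwwwwwwwwwwwwwwwttttttttttttttttt
190 tttttttttttttwwwwwwwwwwwRRwwRwRwRw
[... 1840 characters left out ...]
tttttttttttttttt
165 tttttttwwtttttttttttttttttttttttttttttttttttttttttttttt
167 tttttttwwtttttttttttttttttttttttttttttttttttttttttttttt
169 tttttttwwtttttttttttttttttttttttttwwwwwwttttttttttttttt
171 tttttttwwtttttttttttttttttttttwwwwwwwwwwwwwtttttttttttt
173 tttttttwwtttttttttttttttttwwwwwwwwwwwwwwwwwwttttttttttt
175 tttttttwwtttttttttttttwwwwwwwwwwwwwwwwwwwwwtttttttttttt
177 ttttttwwwttttttttttwwwwwwwwwwwwwwwwwwwwwwtttttttttttttt
179 tttttwwwwttttttwwwwwwwwwwwwwwwwwwwwwwtttttttttttttttttt
181 twwwwwwwwttwwwwwwwwwwwwwwwwwwwwwwtttttttttttttttttttttt
183 wwwwwwwwwwwwwwwwwwwwwwwwwwwwwwttttttttttttttttttttttttt
[array([327.9, 139.3]), array([327.7, 144.1]), array([327.4, 152.5])] [327.2 148.4]
```

Request:
{"api": "move_arm", "payload": {"motion": [[[0.001,-0.001,0.004],[0,0,0],-1],[[0,0,0],[0,0,0],-1],[[0,0,0],[0,0,0],-1],[[0,0,0],[0,0,0],-1],[[0,0,0],[0,0,0],-1],[[0,0,0],[0,0,0],-1]]}}

```text
clock: 11.25
position: [0.579, -0.1799, 0.1841]
ee_rot: [0.825, 0.565, 0.0, 0.0]
ft_force: [0.6, -0.0, -1.1]
grip_width: 0.173
grasp_force: 34.2
```

Run:
```python
from h import *
to([.5792,-.1797,.184],-.3689)
c=snap('wrist','w8'); p=c['pixels'].astype(int)
C=[(p[v,:,0]>170)&(p[v,:,1]>110) for v in range(400)]
for v in (150,200,205,210): 
  u=[x for x in range(300,340) if C[v][x]]; k=[x for x in range(280,360) if p[v,x].max()<35]; print(v,u[0],u[-1],k)
a=atz(c,317.5,91,.15); print('centre from far end',a,a-.0825*np.array([.3606,.9327,0]))
```

```text
clock 11.25 pos [ 0.579  -0.1799  0.1841] q [ 0.69  0.38 -0.59  1.55  0.22  1.28 -0.3 ] F [ 0.6 -0.  -1.1] w 0.173 g 34.2
mm [0.2 0.1 0.1] scaled [0.0003 0.0002 0.0001] turn [ 0.0001  0.0001 -0.0003]
150 315 323 []
200 315 323 [298, 299, 300, 338, 339, 340]
205 315 323 [299, 300, 337, 338, 339]
210 315 323 [300, 337, 338]
centre from far end [ 0.60922085 -0.10013642  0.15      ] [ 0.57947135 -0.17708417  0.15      ]
```

Card columns 315–323 sit centred between the jaws at 300 and 337, and the force reading shows no contact.

```bash
python3 -c "
from workcell import order
print(order.hand_in())"
```

```text
the job is handed in; nothing more can be done
None
```

I handed the job in with the red clip squeezed open in the gripper over the middle of the card's top edge: one jaw hangs down each side, about 8 mm clear of the card by the wrist camera, and the force readings show no contact.

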